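# Switch the home cinema over for the film

### The job

The film is about to start: push the orange-tipped lever over so that it snaps to on (step lights), and only then push the white-tipped lever over to off (ceiling lights), so that the room is never without light; leave the green-tipped amplifier lever on. Push with a fingertip or the outside of the fingers, without pinching the levers, and without lifting, tipping or shoving the loose switch boxes across the table or disturbing the other things around them.

Things in the scene. Friction and masses are not known exactly. Their poses are not given: they have to be found in the camera images.
- amber_box: loose step lights switch box, steel body, black top, 120 (its x) x 90 (its y) x 55 mm high, 0.85 kg, slides on the table at some 4 to 7 N. Origin: centre of underside, z up. +x is its ON side, marked by a white bar across the top near that edge; -x its OFF side, orange stripe on that face. Lever pivot: above the origin at 55 mm, axis along y.
- amber (a joint): step lights toggle lever, rad: 0 = fully off (leaning 0.45 rad from upright to its box's -x), 0.9 = fully on (leaning as far to +x); starts off. Sprung over centre: either end holds against about 2 N at the ball, the push needed falls to nothing upright (0.45), and past that it snaps over by itself.
- amber_tip (a point): centre of the orange ball, 24 mm across, at the lever's end, 65 mm from the pivot (about 113 mm above the table at either end, 120 mm upright; 28 mm to either side of the box's middle along its x). The rod below the ball is 10 mm thick.
- white_box: loose ceiling lights switch box, steel body, black top, 120 (its x) x 90 (its y) x 55 mm high, 0.85 kg, slides on the table at some 4 to 7 N. Origin: centre of underside, z up. +x is its ON side, marked by a white bar across the top near that edge; -x its OFF side, white stripe on that face. Lever pivot: above the origin at 55 mm, axis along y.
- white (a joint): ceiling lights toggle lever, rad: 0 = fully off (leaning 0.45 rad from upright to its box's -x), 0.9 = fully on (leaning as far to +x); starts on. Sprung over centre: either end holds against about 2 N at the ball, the push needed falls to nothing upright (0.45), and past that it snaps over by itself.
- white_tip (a point): centre of the white ball, 24 mm across, at the lever's end, 65 mm from the pivot (about 113 mm above the table at either end, 120 mm upright; 28 mm to either side of the box's middle along its x). The rod below the ball is 10 mm thick.
- green_box: loose amplifier switch box, steel body, black top, 120 (its x) x 90 (its y) x 55 mm high, 0.85 kg, slides on the table at some 4 to 7 N. Origin: centre of underside, z up. +x is its ON side, marked by a white bar across the top near that edge; -x its OFF side, green stripe on that face. Lever pivot: above the origin at 55 mm, axis along y.
- green (a joint): amplifier toggle lever, rad: 0 = fully off (leaning 0.45 rad from upright to its box's -x), 0.9 = fully on (leaning as far to +x); starts on and must stay on. Sprung over centre: either end holds against about 2 N at the ball, the push needed falls to nothing upright (0.45), and past that it snaps over by itself.
- green_tip (a point): centre of the green ball, 24 mm across, at the lever's end, 65 mm from the pivot (about 113 mm above the table at either end, 120 mm upright; 28 mm to either side of the box's middle along its x). The rod below the ball is 10 mm thick.
- remote: bystander: black remote control, 170 (its x) x 45 x 18 mm, lying between two of the boxes; origin at the centre of its underside
- can: bystander: full drinks can, 66 mm across, 115 mm tall, standing between two of the boxes; origin at the centre of its underside
- mug: bystander: blue mug, 80 mm across, 90 mm tall, beyond the boxes; origin at the centre of its underside
- bowl: bystander: white bowl, 170 mm across, 70 mm tall, beyond the boxes; origin at the centre of its underside
- case_blue: bystander: blue disc case lying flat, 135 x 171 x 14 mm, beyond the boxes; origin at the centre of its underside
- case_black: bystander: black disc case lying flat, 135 x 171 x 14 mm, beyond the boxes; origin at the centre of its underside
Not all that is in view belongs to the job. Leave any turquoise look-alike of the amber_box alone.

How it is judged:
By the outcome, as a careful person would: the job done as asked, in the order asked, and still so for the second after the job is handed in, with the robot touching nothing.
It also fails if it takes over 48 s, if anything falls off the work surface, if the arm or the gripper's body presses on something with over 40 N, if the wrist force passes 120 N, or if a joint passes its speed limit or range.

### The arm

A 6-joint arm with a two-finger parallel gripper is mounted at the origin on the work surface. World frame = base frame: x ahead of the robot, y to its left, z up, the work surface at z = 0. Lengths are in mm, angles in degrees, forces in N, time in s.
With the tool pointing down it reaches from about 250 to 775 mm from the base axis. Payload 4 kg.
Tool frame: the origin (TCP) lies where the fingers leave the gripper's body, on its centre line; the fingertips stand 97 mm ahead of it and the grasp point (between the pads) lies 78 mm ahead of it (r.tip_reach is the distance from the TCP to the fingertips, in mm); z points along the fingers, y is the direction in which the jaws open and shut (so a half turn about z gives the same grasp; the last joint's range is limited). The gripper opens to 94 mm and grips with 3 to 60 N. Pads are 16 mm wide; open, the fingers measure 119 mm over their backs; the gripper's body (75 mm by 177 mm) begins 78 mm behind the grasp point.
Start: joints at [-75.006, 4.996, 78.535, -0, 96.463, -5.907], TCP at [196.216, -513.819, 302.706] pointing down, gripper open.
Joint ranges: [-177.83, 177.83], [-43.37, 116.18], [15.69, 146.23], [-61.86, 241.86], [9.47, 152.12], [-147.06, 147.06]. Speed limits (degrees/s): [159.86, 159.86, 180, 180, 180, 180].

### API

Orientations are given as a 3x3 rotation matrix whose columns are the frame's x, y, z axes.
In Python, from station import r gives the robot as it stands.
- The arm moves only by the tool jog_arm, never from a script. Its argument "motion" is text: rows parted by semicolons, each of 7 numbers parted by spaces: the closure, from -1 (fully open) to 1 (shut), so that 0 is half open, then the shift along the tool's x, y, z in cm, then the turn, a rotation vector about the tool's x, y, z in rad. A call has 1 to 5 rows; each row is the pose to reach, as a shift and turn from the pose commanded when the call began, along the tool's axes at that moment; what a row does not reach only later rows make up. A row lasts 1/12 s, in which the tool goes at most 41.7 mm and 7.16 degrees, less where a joint would pass 70% of its speed; a pose out of reach is approached as far as the arm can. A call with a gripper value outside its range is refused whole. The fingers move at their own pace and stop on an object; "newtons" is the grip in N (left out, the last holds). Time passes only in rows, so rows that repeat a pose let the fingers close. It gives the time, the measured TCP pose, the force and the opening at its end, in the units of the state.
- r.state(): the state, without advancing time (a new reading comes with each control period).
- r.capture(name): name is "side" or "top"; returns a dict with "color" (400x640x3 uint8, red, green, blue), "range_z" (400x640 float32, mm along the optical axis (not along the pixel's ray), 0 where there is no reading), "K" (3x3 intrinsics, pixels), "k1" (the pictures are not rectified: a ray, as slopes to the right and down, at radius r is drawn at 1 + k1 r^2 times it, then the intrinsics apply), "R" (3x3) and "t" (3): a world point X has camera coordinates R X + t. Camera axes: x right, y down, z forward; pixel columns grow to the right and rows downward; lengths in mm; the calibration is good to about 2 mm. A picture is of the moment at which its call begins.
- r.sign_off(): hands the job in, once; it reports no verdict.
The state is a dict: "time_s": time; "joints": joint angles; "joint_vel": joint speeds; "tau": joint torques, N m; "tool_pos": TCP position; "eef_rot": TCP orientation; "wrist_force": force on the tool from outside, world axes, zero at the start; "moment": the same for the moment, N m; "grip_width": finger opening in mm.
Only numpy, scipy, OpenCV 4.12 (cv2) and the standard library are available. Lean on these libraries where they do the work, as an engineer would, in place of code of your own. Each camera call takes 0.05 s, during which the arm holds its last target.

## Working session

There is one attempt and no reset: what is moved stays moved. The work goes in short steps, Python scripts to look and compute and a tool call to move; the robot and the scene stay as the last step left them, time stands still between calls to the robot, and variables do not carry over. Pictures are saved under pics/ and viewed, and the job is handed in when it is done.

Besides the shell and the picture viewer there is one more tool, called after "Emit:" in YAML: its name, and indented under it one key for each argument. jog_arm: Moves the arm, as the interface text tells. Its arguments: {"type":"object","properties":{"motion":{"type":"string"},"newtons":{"type":"number"}},"required":["motion"]}

```bash
mkdir -p pics; ls
python3 - <<'E'
from station import r
import cv2,pickle
for n in("top","side"):
    c=r.capture(n); pickle.dump(c,open(n+".pkl","wb"))
    cv2.imwrite(f"pics/{n}0.png",cv2.cvtColor(c["color"],cv2.COLOR_RGB2BGR))
    print(n,c["K"],c["k1"],c["R"],c["t"])
print(r.state())
E
```

```text
pics
top [[518.74179794   0.         317.7725405 ]
 [  0.         518.74179794 202.01537075]
 [  0.           0.           1.        ]] -0.014294057114912237 [[-0.00234406 -0.99999104  0.0035248 ]
 [-0.97188871  0.00144831 -0.23543627]
 [ 0.23542905 -0.00397759 -0.9718834 ]] [-7.48025753e-01  5.84220219e+02  1.38819179e+03]
side [[484.25462191   0.         320.98824597]
 [  0.         484.25462191 201.48499515]
 [  0.           0.           1.        ]] -0.0029800821451351402 [[-0.84211744 -0.5390523  -0.01615007]
 [-0.41441797  0.66599414 -0.62024958]
 [ 0.34510282 -0.51563011 -0.78423825]] [ 493.43604703  291.80498631 1103.18927182]
{'time_s': 0.1, 'joints': array([-7.50052932e+01,  5.03635607e+00,  7.86134285e+01,  1.62185055e-03,
        9.64644907e+01, -5.90769817e+00]), 'joint_vel': array([ 0.02312731, -0.02600544, -0.15735464,  0.04418116,  0.02898317,
        0.06018492]), 'tau': array([ 1.22570851e-03, -3.41253090e+01, -3.03302407e+01,  7.18658161e-02,
        3.04182200e-02, -1.06377634e-04]), 'tool_pos': array([ 196.14861333, -513.51861483,  301.63043638]), 'eef_rot': array([[ 9.34188430e-01,  3.56779678e-01, -4.88862300e-04],
       [ 3.56779937e-01, -9.34186457e-01,  1.93384391e-03],
       [ 2.33267666e-04, -1.98099086e-03, -9.99998011e-01]]), 'wrist_force': array([0.55624031, 0.13630623, 0.47444827]), 'moment': array([0.01736826, 0.06102726, 0.00888535]), 'grip_width': 93.91178476135707}
```

View pics/top0.png

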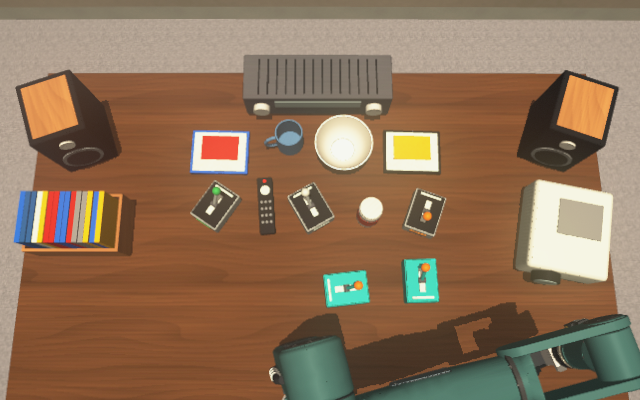

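View pics/side0.png

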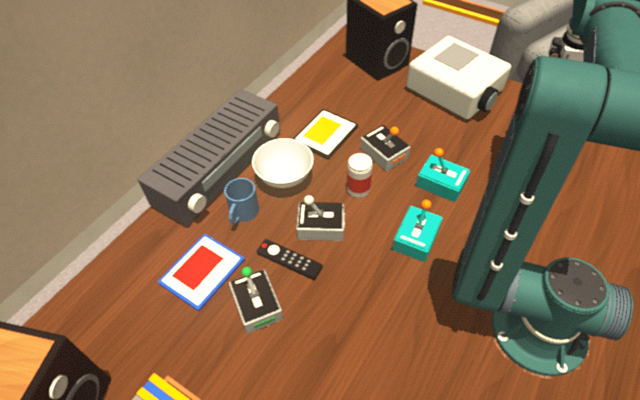

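The top view shows the green box at about (215,205), remote (266,205), white box (311,206), can (371,209) and amber box (425,212). The turquoise decoys are at (346,288) and (421,280). I'll enlarge both views.

Run:
```python
import cv2
a=cv2.imread("pics/top0.png")
A=cv2.resize(a[170:250,280:460],None,fx=4.4,fy=4.4,interpolation=cv2.INTER_CUBIC);cv2.imwrite("pics/topz.png",A)
a=cv2.imread("pics/side0.png")
A=cv2.resize(a[115:250,280:420],None,fx=4.4,fy=4.4,interpolation=cv2.INTER_CUBIC);cv2.imwrite("pics/sidez.png",A)
```

```text
(no output)
```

View pics/topz.png

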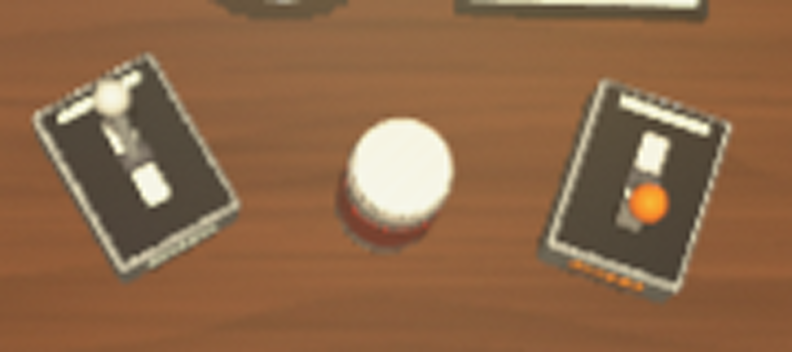

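View pics/sidez.png

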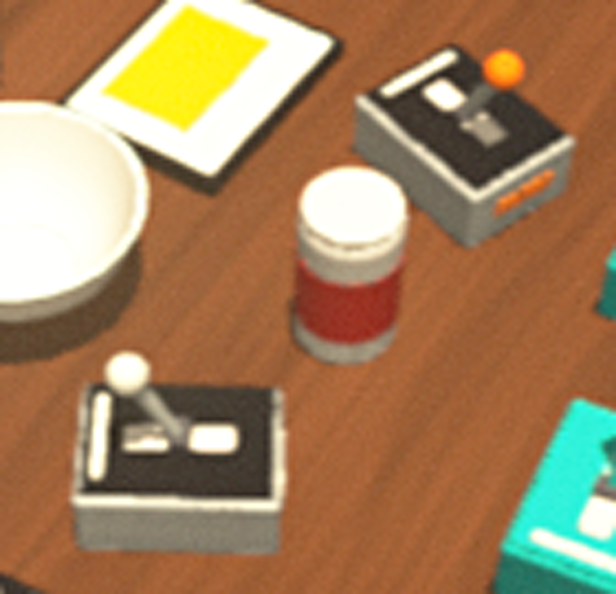

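```bash
cat > h.py <<'E'
import numpy as np,pickle,cv2
def ray(c,u,v):
    K=c["K"];k=c["k1"];d=np.array([(u-K[0,2])/K[0,0],(v-K[1,2])/K[1,1]])
    s=d.copy()
    for _ in range(10): s=d/(1+k*(s@s))
    R=c["R"];o=-R.T@c["t"];w=R.T@np.array([s[0],s[1],1]);return o,w
def onz(c,u,v,z):
    o,w=ray(c,u,v);return o+w*(z-o[2])/w[2]
def tri(c1,p1,c2,p2):
    o1,w1=ray(c1,*p1);o2,w2=ray(c2,*p2)
    s=np.linalg.lstsq(np.c_[w1,-w2],o2-o1,rcond=None)[0]
    a=o1+w1*s[0];b=o2+w2*s[1];return (a+b)/2,np.linalg.norm(a-b)
E
python3 - <<'E'
from h import *
np.set_printoptions(precision=1,suppress=True)
T=pickle.load(open("top.pkl","rb"));S=pickle.load(open("side.pkl","rb"))
t=lambda x,y:((x+.5)/4.4-.5+280,(y+.5)/4.4-.5+170)
s=lambda x,y:((x+.5)/4.4-.5+280,(y+.5)/4.4-.5+115)
B={"amber":[(604,80),(732,125),(677,292),(548,245)],"white":[(150,55),(35,118),(123,272),(238,207)]}
for n,q in B.items():
    P=np.array([onz(T,*t(*p),55) for p in q]);m=P.mean(0)
    e=(P[0]+P[1]-P[2]-P[3])/2; print(n,P[:,:2].tolist(),"c",m,"len",np.linalg.norm(e),np.linalg.norm((P[0]+P[3]-P[1]-P[2])/2),"yaw",np.degrees(np.arctan2(e[1],e[0])))
print("amber ball",tri(T,t(649,202),S,s(504,69)),onz(T,*t(649,202),113))
print("white ball",tri(T,t(112,97),S,s(127,373)),onz(T,*t(112,97),113))
print("can",onz(T,*t(400,168),115))
# side-check box corners z=55
for n,q in {"amber":[(456,46),(573,140),(474,190),(360,97)],"white":[(88,384),(283,388),(278,502),(76,497)]}.items():
    P=np.array([onz(S,*s(*p),55) for p in q]);print(n,P[:,:2].round().tolist(),P.mean(0))
for nm,p in {"mug":(289,133),"bowl":(343,143),"black":(412,152)}.items(): print(nm,onz(T,*p,60))
for q in [(385,130),(440,130),(440,172),(385,172)]: print(onz(T,*q,14))
E
```

```text
amber [[629.2484654538206, -285.72808441022465], [598.9563347876261, -367.36752505793834], [489.47142403928103, -325.6589159598021], [520.069914230034, -244.7060604152412]] c [ 559.4 -305.9   55. ] len 116.89532417255435 86.8100260474285 yaw -20.723978884014887
white [[646.5062427534352, 9.591114539891155], [604.2749793720726, 84.01519224712064], [503.0478867385957, 26.85211832181738], [545.2218134419675, -46.77529637559102]] c [574.8  18.4  55. ] len 116.08171738981113 85.21073951750547 yaw 29.275318491629783
amber ball (array([ 533.7, -297.9,  114.9]), np.float64(2.972077202296616)) [ 535.6 -298.1  113. ]
white ball (array([601.6,  32.6, 112.8]), np.float64(2.9628439058630005)) [603.  33. 113.]
can [ 556.9 -144.9  115. ]
amber [[594.0, -361.0], [487.0, -322.0], [521.0, -248.0], [625.0, -284.0]] [ 557.  -303.6   55. ]
white [[642.0, 14.0], [542.0, -45.0], [502.0, 28.0], [602.0, 86.0]] [572.   21.1  55. ]
mug [794.4  81.7  60. ]
bowl [763.3 -75.8  60. ]
black [ 735.5 -275.6   60. ]
[ 821.6 -206.    14. ]
[ 821.6 -372.8   14. ]
[ 688.8 -365.1   14. ]
[ 689.  -201.6   14. ]
```

```bash
cat >> h.py <<'E'
def go(target,yaw):
    from station import r
    s=r.state();R=s["eef_rot"];p=s["tool_pos"]
    d=R.T@(np.array(target,float)-p)/10
    y=np.degrees(np.arctan2(R[1,0],R[0,0]))
    print("t",s["time_s"],"pos",p.round(1),"tilt",R[:,2].round(3),"yaw",y.round(1),"F",s["wrist_force"].round(2),"w",round(s["grip_width"],1)," shift cm",d.round(2),"turn",np.radians(-(yaw-y)).round(3),"per row n",np.linalg.norm(d)/4.17)
E
python3 -c "
from h import *
go([491,-281,300],-20.7)"
```

```text
t 0.1 pos [ 196.1 -513.5  301.6] tilt [-0.     0.002 -1.   ] yaw 20.9 F [0.56 0.14 0.47] w 93.9  shift cm [ 35.84 -11.2    0.19] turn 0.726 per row n 9.004944797721164
```

Emit:
jog_arm:
  motion: "1 3.6 -1.1 0 0 0 0.12; 1 7.2 -2.2 0 0 0 0.24; 1 10.8 -3.3 0 0 0 0.36; 1 14.4 -4.5 0 0 0 0.48; 1 18.0 -5.6 0 0 0 0.6"
  newtons: 10

```text
time_s: 0.52
tool_pos: [342.1, -398.6, 302.1]
eef_rot: [[0.976, -0.219, -0.001], [-0.219, -0.976, 0.001], [-0.001, -0.001, -1.0]]
wrist_force: [0.4, -0.3, 0.4]
grip_width: 64.3
```

```bash
python3 -c "
from h import *
go([491,-281,300],-20.7)"
```

```text
t 0.5167 pos [ 342.1 -398.6  302.1] tilt [-0.001  0.001 -1.   ] yaw -12.7 F [ 0.43 -0.34  0.37] w 64.3  shift cm [ 11.95 -14.73   0.22] turn 0.14 per row n 4.549199370509734
```

Emit:
jog_arm:
  motion: "1 2.9 -3.0 0 0 0 0.06; 1 5.8 -7 0 0 0 0.126; 1 8.7 -10.5 0 0 0 0.126; 1 11.8 -14.6 0 0 0 0.126; 1 11.8 -14.6 0 0 0 0.126"

```text
time_s: 0.93
tool_pos: [490.2, -279.0, 301.9]
eef_rot: [[0.944, -0.33, 0.0], [-0.33, -0.944, 0.002], [-0.0, -0.002, -1.0]]
wrist_force: [-0.1, 0.1, -0.0]
grip_width: 30.5
```

Emit:
jog_arm:
  motion: "1 0 0 0 0 0 0; 1 0 0 0 0 0 0; 1 0 0 0 0 0 0"

```text
time_s: 1.18
tool_pos: [487.1, -282.8, 302.2]
eef_rot: [[0.942, -0.334, -0.001], [-0.334, -0.942, -0.0], [-0.001, 0.001, -1.0]]
wrist_force: [-1.1, -0.0, 1.0]
grip_width: 10.8
```

Run:
```python
from h import *
go([491,-281,195],-20.7)
from station import r
for n in("top","side"):
    c=r.capture(n); pickle.dump(c,open(n+"1.pkl","wb"))
    cv2.imwrite(f"pics/{n}1.png",cv2.cvtColor(c["color"],cv2.COLOR_RGB2BGR))
```

```text
t 1.1833 pos [ 487.1 -282.8  302.2] tilt [-0.001 -0.    -1.   ] yaw -19.5 F [-1.06 -0.04  0.98] w 10.8  shift cm [ 0.32 -0.31 10.72] turn 0.02 per row n 2.5723080509080276
```

View pics/side1.png

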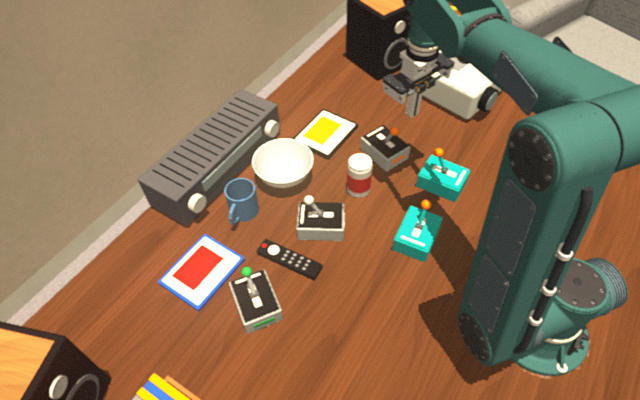

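The fingers, nearly shut, hang at about (412,105) in the side view, and nothing has been disturbed. I'll lower on the off side of the orange ball.

Emit:
jog_arm:
  motion: "1 0 -0.3 3 0 0 0.02; 1 0 -0.3 6 0 0 0.02; 1 0 -0.3 9 0 0 0.02; 1 0 -0.3 10.7 0 0 0.02; 1 0 -0.3 10.7 0 0 0.02"

```text
time_s: 1.7
tool_pos: [485.6, -279.3, 190.4]
eef_rot: [[0.935, -0.355, -0.008], [-0.355, -0.935, 0.006], [-0.01, -0.002, -1.0]]
wrist_force: [-0.1, -0.5, -0.0]
grip_width: 0.8
```

Run:
```python
from h import *
go([537,-298.5,195],-20.7)
from station import r
for n in("top","side"):
    c=r.capture(n)
    a=cv2.cvtColor(c["color"],cv2.COLOR_RGB2BGR)
    a=a[150:250,360:480] if n=="top" else a[80:190,330:460]
    cv2.imwrite(f"pics/{n}2.png",cv2.resize(a,None,fx=5,fy=5,interpolation=cv2.INTER_CUBIC))
```

```text
t 1.7 pos [ 485.6 -279.3  190.4] tilt [-0.008  0.006 -1.   ] yaw -20.8 F [-0.12 -0.45 -0.03] w 0.8  shift cm [ 5.49 -0.04 -0.51] turn -0.002 per row n 1.3212528671538137
```

View pics/side2.png

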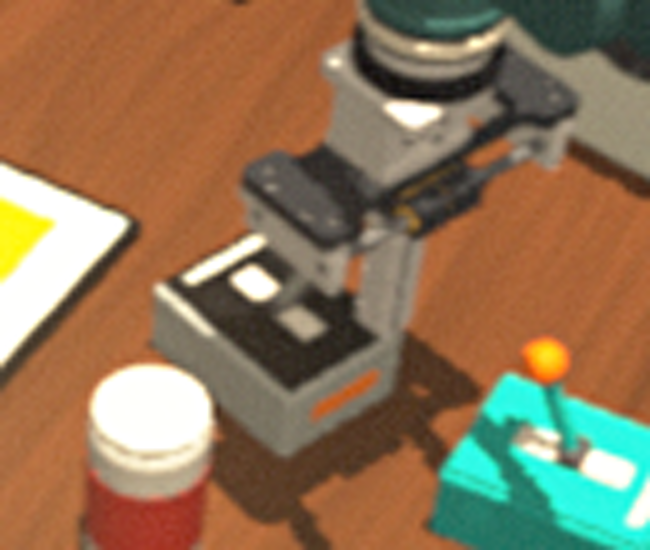

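View pics/top2.png

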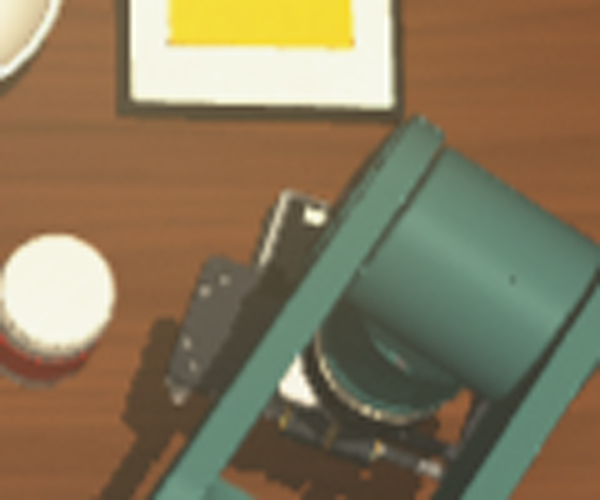

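Emit:
jog_arm:
  motion: "1 0.9 0 0 0 0 0; 1 1.8 0 0 0 0 0; 1 2.7 0 0 0 0 0; 1 3.4 0 0 0 0 0; 1 4.0 0 0 0 0 0"

```text
time_s: 2.22
tool_pos: [527.0, -294.1, 196.7]
eef_rot: [[0.936, -0.353, 0.0], [-0.353, -0.936, -0.001], [0.0, 0.0, -1.0]]
wrist_force: [-2.9, 0.9, 1.5]
grip_width: 0.5
```

Emit:
jog_arm:
  motion: "1 0.5 0 0 0 0 0; 1 1.0 0 0 0 0 0; 1 1.5 0 0 0 0 0; 1 2.0 0 0 0 0 0; 1 2.4 0 0 0 0 0"

```text
time_s: 2.63
tool_pos: [549.3, -302.4, 195.4]
eef_rot: [[0.936, -0.353, 0.001], [-0.353, -0.936, -0.0], [0.001, 0.0, -1.0]]
wrist_force: [-0.1, -0.2, 1.2]
grip_width: 0.6
```

Run:
```python
from h import *
go([537,-298.5,195],-20.7)
from station import r
for n in("side",):
    c=r.capture(n)
    a=cv2.cvtColor(c["color"],cv2.COLOR_RGB2BGR)
    a=a[150:250,360:480] if n=="top" else a[80:190,330:460]
    cv2.imwrite(f"pics/{n}3.png",cv2.resize(a,None,fx=5,fy=5,interpolation=cv2.INTER_CUBIC))
```

```text
t 2.6333 pos [ 549.3 -302.4  195.4] tilt [ 0.001 -0.    -1.   ] yaw -20.7 F [-0.08 -0.17  1.25] w 0.6  shift cm [-1.29  0.07  0.04] turn 0.001 per row n 0.31031091309981057
```

View pics/side3.png

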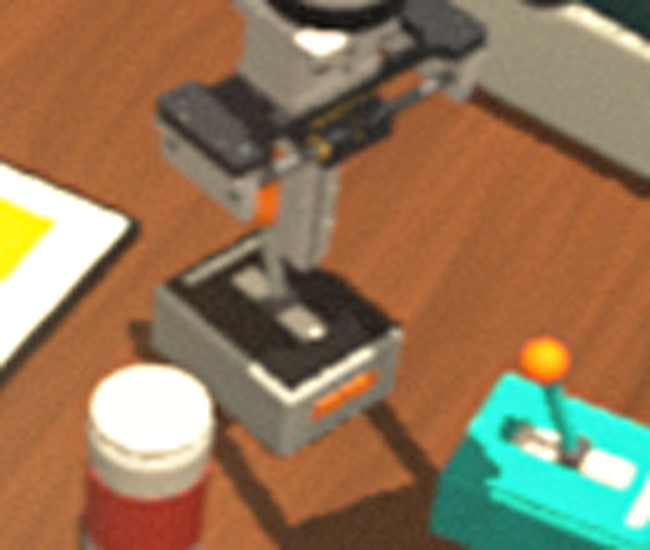

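Force peaked near 3 N and then fell to zero. The orange ball now shows left of the finger, on the on side, at crop (265,200). I'll back off, lift and confirm.

Emit:
jog_arm:
  motion: "1 -1.5 0 -0.5 0 0 0; 1 -3 0 -2 0 0 0; 1 -3 0 -6 0 0 0; 1 -3 0 -10 0 0 0; 1 -3 0 -10 0 0 0"

```text
time_s: 3.1
tool_pos: [522.2, -292.7, 305.6]
eef_rot: [[0.936, -0.353, 0.014], [-0.353, -0.936, -0.009], [0.016, 0.004, -1.0]]
wrist_force: [-0.4, -1.2, 2.1]
grip_width: 0.4
```

Run:
```python
from h import *
go([640,56,295],29.3)
from station import r
for n in("side",):
    c=r.capture(n)
    a=cv2.cvtColor(c["color"],cv2.COLOR_RGB2BGR)
    cv2.imwrite(f"pics/{n}4.png",cv2.resize(a[80:250,280:460],None,fx=3.5,fy=3.5,interpolation=cv2.INTER_CUBIC))
```

```text
t 3.1 pos [ 522.2 -292.7  305.6] tilt [ 0.014 -0.009 -1.   ] yaw -20.7 F [-0.36 -1.19  2.07] w 0.4  shift cm [ -1.3  -36.79   0.89] turn -0.872 per row n 8.830819085958744
```

View pics/side4.png

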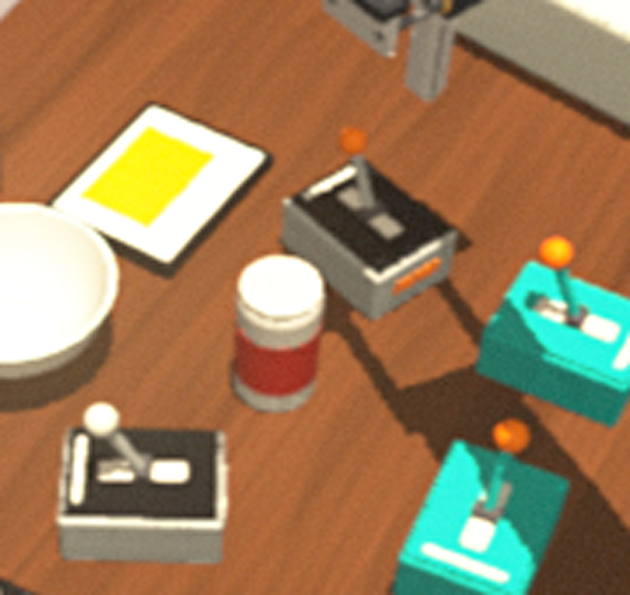

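The orange ball at crop (352,138) now leans over its white bar, so the step lights are on and the box hasn't moved. Next is the white box.

Emit:
jog_arm:
  motion: "1 0 -3.5 0 0 0 -0.12; 1 0 -7 0 0 0 -0.24; 1 0 -11 0 0 0 -0.36; 1 0 -15 0 0 0 -0.48; 1 0 -19 0 0 0 -0.6"

```text
time_s: 3.57
tool_pos: [587.7, -112.2, 294.5]
eef_rot: [[0.97, 0.242, -0.001], [0.242, -0.97, 0.0], [-0.001, -0.001, -1.0]]
wrist_force: [1.4, 0.2, 0.6]
grip_width: 0.3
```

```bash
python3 -c "
from h import *
go([640,56,295],29.3)"
```

```text
t 3.5667 pos [ 587.7 -112.2  294.5] tilt [-0.001  0.    -1.   ] yaw 14.0 F [1.39 0.22 0.63] w 0.3  shift cm [  9.14 -15.05  -0.05] turn -0.267 per row n 4.223597892935689
```

Emit:
jog_arm:
  motion: "1 2 -3.2 0 0 0 -0.1; 1 4 -6.5 0 0 0 -0.2; 1 6.5 -10.2 0 0 0 -0.26; 1 9.1 -13.5 0 0 0 -0.26; 1 9.1 -14.8 0 0 0 -0.26"

```text
time_s: 3.98
tool_pos: [642.2, 56.5, 293.2]
eef_rot: [[0.876, 0.483, -0.001], [0.483, -0.876, 0.002], [-0.0, -0.003, -1.0]]
wrist_force: [-0.2, 0.6, -0.7]
grip_width: 0.7
```

Emit:
jog_arm:
  motion: "1 0 0 0 0 0 0; 1 0 0 0 0 0 0; 1 0 0 0 0 0 0"

```text
time_s: 4.23
tool_pos: [640.5, 50.2, 295.2]
eef_rot: [[0.878, 0.478, -0.001], [0.478, -0.878, -0.001], [-0.001, 0.001, -1.0]]
wrist_force: [-0.3, -0.9, 0.1]
grip_width: 0.2
```

Run:
```python
from h import *
go([640,56,193],29.3)
from station import r
c=r.capture("side")
a=cv2.cvtColor(c["color"],cv2.COLOR_RGB2BGR)
cv2.imwrite(f"pics/side5.png",cv2.resize(a[80:280,220:440],None,fx=2.9,fy=2.9,interpolation=cv2.INTER_CUBIC))
```

```text
t 4.2333 pos [640.5  50.2 295.2] tilt [-0.001 -0.001 -1.   ] yaw 28.5 F [-0.32 -0.92  0.15] w 0.2  shift cm [ 0.24 -0.54 10.22] turn -0.013 per row n 2.4549491683931493
```

View pics/side5.png

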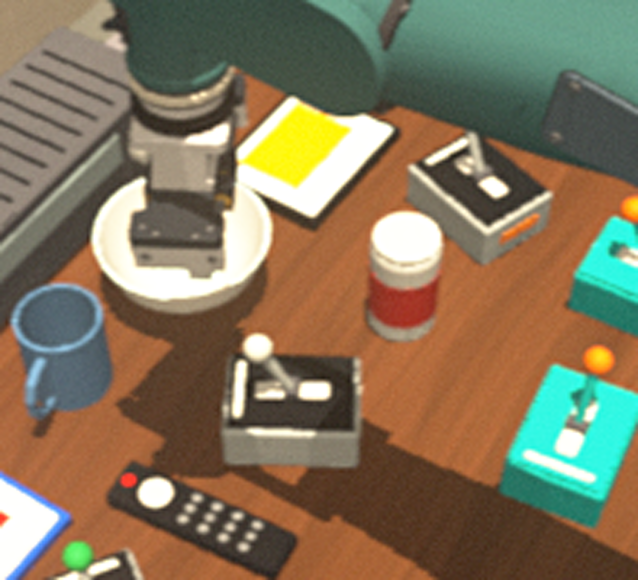

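The gripper hangs beyond the white box and the white ball is at crop (257,347). The path down is clear of the bowl and mug.

Emit:
jog_arm:
  motion: "1 0.2 -0.5 3 0 0 -0.013; 1 0.2 -0.5 6 0 0 -0.013; 1 0.2 -0.5 9 0 0 -0.013; 1 0.2 -0.5 10 0 0 -0.013; 1 0.2 -0.5 10 0 0 -0.013"

```text
time_s: 4.7
tool_pos: [638.3, 55.2, 191.6]
eef_rot: [[0.873, 0.488, -0.008], [0.488, -0.873, -0.0], [-0.007, -0.003, -1.0]]
wrist_force: [0.3, 0.6, 0.2]
grip_width: 0.3
```

Run:
```python
from h import *
go([582,24.5,195],29.3)
from station import r
c=r.capture("side")
a=cv2.cvtColor(c["color"],cv2.COLOR_RGB2BGR)
cv2.imwrite(f"pics/side6.png",cv2.resize(a[140:260,240:380],None,fx=4.5,fy=4.5,interpolation=cv2.INTER_CUBIC))
```

```text
t 4.7 pos [638.3  55.2 191.6] tilt [-0.008 -0.    -1.   ] yaw 29.2 F [0.26 0.56 0.19] w 0.3  shift cm [-6.41 -0.07 -0.29] turn -0.001 per row n 1.5391202164847435
```

View pics/side6.png

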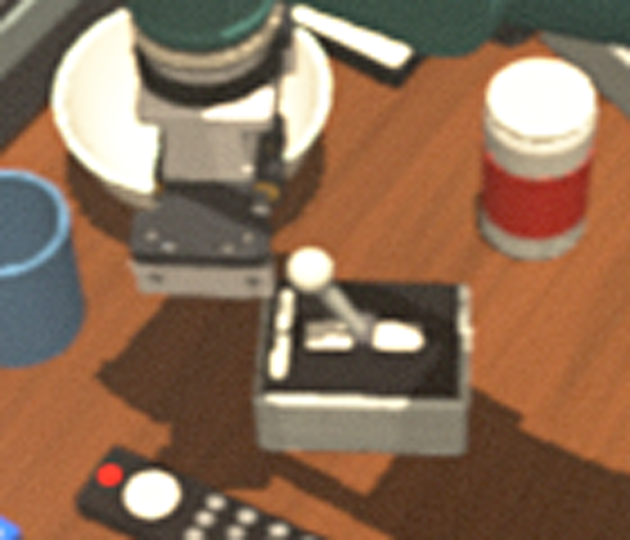

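Emit:
jog_arm:
  motion: "1 -0.9 0 0 0 0 0; 1 -1.8 0 0 0 0 0; 1 -2.7 0 0 0 0 0; 1 -3.4 0 0 0 0 0; 1 -4.0 0 0 0 0 0"

```text
time_s: 5.17
tool_pos: [606.0, 37.1, 198.8]
eef_rot: [[0.872, 0.49, 0.007], [0.49, -0.872, 0.0], [0.006, 0.003, -1.0]]
wrist_force: [2.7, 2.1, 1.5]
grip_width: 0.5
```

Emit:
jog_arm:
  motion: "1 -0.5 0 0 0 0 0; 1 -1.0 0 0 0 0 0; 1 -1.5 0 0 0 0 0; 1 -2.0 0 0 0 0 0; 1 -2.4 0 0 0 0 0"

```text
time_s: 5.58
tool_pos: [583.2, 25.2, 194.6]
eef_rot: [[0.872, 0.49, -0.003], [0.49, -0.872, -0.0], [-0.003, -0.001, -1.0]]
wrist_force: [0.8, 0.0, 0.0]
grip_width: 0.3
```

Run:
```python
from h import *
go([582,24.5,195],29.3)
from station import r
c=r.capture("side")
a=cv2.cvtColor(c["color"],cv2.COLOR_RGB2BGR)
cv2.imwrite(f"pics/side7.png",cv2.resize(a[140:260,240:380],None,fx=4.5,fy=4.5,interpolation=cv2.INTER_CUBIC))
```

```text
t 5.5833 pos [583.2  25.2 194.6] tilt [-0.003 -0.    -1.   ] yaw 29.4 F [0.78 0.04 0.03] w 0.3  shift cm [-0.14 -0.   -0.04] turn 0.001 per row n 0.034757827123481404
```

View pics/side7.png

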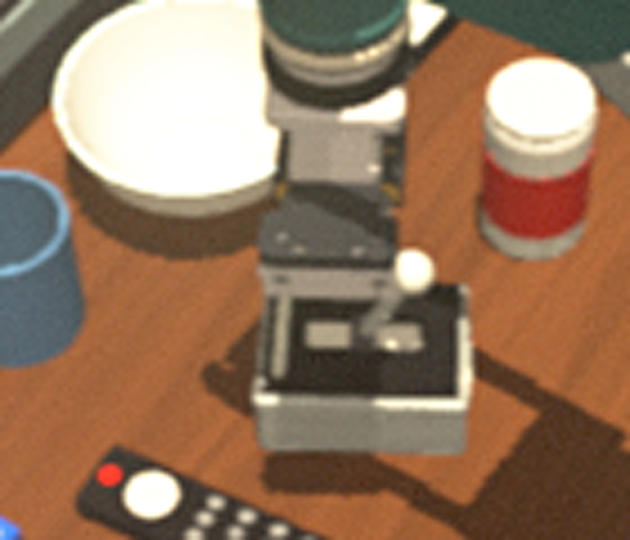

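The white ball has snapped to the off side, at crop (413,272), and the box hasn't moved. I'll back off, lift and check.

Emit:
jog_arm:
  motion: "1 1.5 0 -0.5 0 0 0; 1 3 0 -2 0 0 0; 1 3 0 -6 0 0 0; 1 3 0 -10 0 0 0; 1 3 0 -12 0 0 0"

```text
time_s: 6.05
tool_pos: [611.4, 40.4, 320.6]
eef_rot: [[0.871, 0.491, 0.006], [0.491, -0.871, -0.0], [0.005, 0.003, -1.0]]
wrist_force: [-0.0, -0.1, 1.3]
grip_width: 0.6
```

Emit:
jog_arm:
  motion: "1 0 0 -2 0 0 0; 1 -2 0 -4 0 0 0; 1 -6 0 -4 0 0 0; 1 -10 0 -4 0 0 0; 1 -14 0 -4 0 0 0"

```text
time_s: 6.47
tool_pos: [487.2, -28.8, 355.4]
eef_rot: [[0.871, 0.491, -0.001], [0.491, -0.871, -0.0], [-0.001, 0.0, -1.0]]
wrist_force: [0.8, -0.7, -0.2]
grip_width: 0.5
```

Emit:
jog_arm:
  motion: "1 -4 0 0 0 0 0; 1 -8 0 0 0 0 0; 1 -12 0 0 0 0 0; 1 -12 0 0 0 0 0; 1 -12 0 0 0 0 0"

```text
time_s: 6.88
tool_pos: [382.8, -87.8, 356.0]
eef_rot: [[0.873, 0.488, 0.002], [0.488, -0.873, -0.0], [0.001, 0.001, -1.0]]
wrist_force: [0.7, -0.4, -0.0]
grip_width: 0.6
```

Run:
```python
from h import *
go([582,24.5,195],29.3)
from station import r
for n in ("side","top"):
    c=r.capture(n); pickle.dump(c,open(n+"8.pkl","wb"))
    cv2.imwrite(f"pics/{n}8.png",cv2.cvtColor(c["color"],cv2.COLOR_RGB2BGR))
```

```text
t 6.8833 pos [382.8 -87.8 356. ] tilt [ 0.002 -0.    -1.   ] yaw 29.2 F [ 0.66 -0.43 -0.02] w 0.6  shift cm [22.85 -0.11 16.13] turn -0.002 per row n 6.706777576578166
```

View pics/side8.png

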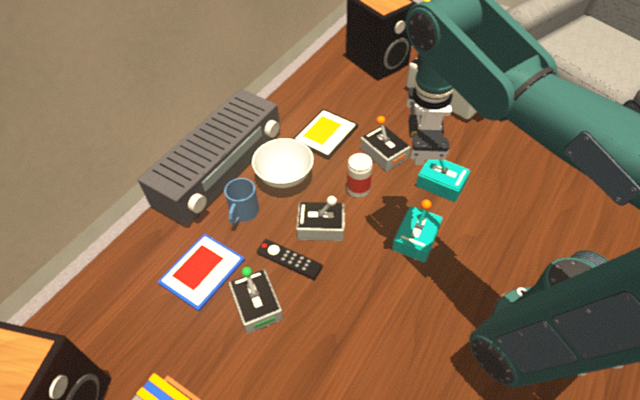

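View pics/top8.png

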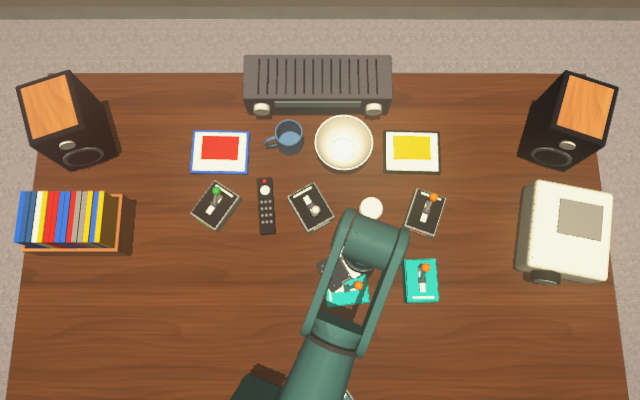

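The orange ball at top (433,197) is at the white-bar end, so on. The white ball at (314,211) is away from its bar, so off. Green at (215,190) hasn't changed, everything else is in place, and the tool is at z=356 touching nothing.

```bash
python3 -c "
from station import r
print(r.sign_off())"
```

```text
the job is handed in; nothing more can be done
None
```

The job is done and handed in. I pushed the orange-tipped lever over to on first. After a picture confirmed it had snapped, I pushed the white-tipped lever over to off. Both pushes used the outside of the shut fingers and met about 3 N of resistance, and I signed off at about 7 s.

The last pictures, from the side and from above, show:
- **Levers:** orange is on, white is off, and green is still on, where it started.
- **Surroundings:** by eye, the three boxes, the turquoise look-alikes and the things around them are where they began. In the last top view the arm hides part of one look-alike.
- **Arm:** it was well clear, with the fingertips about 260 mm above the table.

No check failed or disagreed, beyond a 2 to 3 mm spread between the two cameras, about the stated calibration error.

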